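Loosen the spinner's cover nut of unknown thread

TASK

Loosen the T-handled cover nut on the round sample spinner by at least an eighth of a turn (45 degrees) and let go of it. Nobody knows whether its thread is ordinary or reversed, and it is now tight: try to turn it, feel or see which way it gives, and turn it that way. Leave the same-looking nut on the square tube shaker alone.

Things in the scene. Friction and masses are not known exactly. Their poses are not given: they have to be found in the camera images.
- spinner_nut_bar (a point): To be loosened. Bright metal T-bar of the nut on the round sample spinner, a white round machine 170 mm across with a grey domed cover (fixed to the bench). Origin: bar's centre, half-way up, on the nut's vertical axis, 114 mm above the table; x along the bar, y across, z up. Bar 60 mm long, 14 wide, 24 tall, on a 16 mm thick stem; 20 mm clear below it.
- spinner_nut (a joint): Angle of the spinner's nut, rad: 0 when tight, as at the start; positive anticlockwise seen from above. It gives one way only, which differs from start to start: the tight way it stops dead within 0.05 rad, the loose way it turns with 0.06 to 0.1 N m up to a stop at 1.5 rad (86 degrees) and stays where left, without rising.
- shaker_nut_bar (a point): To be left alone. Bright metal T-bar of the nut on the square tube shaker, a white 150 x 150 mm machine, flat grey top with four small black discs (fixed to the bench). Origin: bar's centre, half-way up, on the nut's vertical axis, 114 mm above the table; x along the bar, y across, z up. Bar 60 mm long, 14 wide, 24 tall, on a 16 mm thick stem; 20 mm clear below it.
- shaker_nut (a joint): Angle of the shaker's nut in rad, 0 at the start, positive anticlockwise seen from above; turns easily both ways and is to be left as it is.

How it is judged:
At the end, for the whole second after the job is handed in: The spinner's nut is turned at least 0.75 rad (43 degrees) from tight, in the one way that it gives, and at rest; the shaker's nut is within 0.2 rad (11 degrees) of where it was ((value of joint spinner_nut above 0.75 rad or value of joint spinner_nut below -0.75 rad) and velocity of joint spinner_nut between -0.1 and 0.1 rad/s and value of joint shaker_nut between -0.2 and 0.2 rad); the robot touches nothing.
It fails at once if the nut on the square shaker is turned more than 0.2 rad (value of joint shaker_nut above 0.2 rad or value of joint shaker_nut below -0.2 rad).
It also fails if it takes over 35 s, if anything falls off the work surface, if the arm or the gripper's body presses on something with over 40 N, if the wrist force passes 120 N, or if a joint passes its speed limit or range.

ROBOT

A 6-joint arm with a two-finger parallel gripper is mounted at the origin on the work surface. World frame = base frame: x ahead of the robot, y to its left, z up, the work surface at z = 0. Lengths are in m, angles in rad, forces in N, time in s.
With the tool pointing down it reaches from about 0.4 to 0.925 m from the base axis. Payload 12.5 kg.
Tool frame: the origin (TCP) lies between the finger pads; the fingertips stand 14 mm ahead of it and the grasp point (between the pads) lies 5 mm behind it; z points along the fingers, x is the direction in which the jaws open and shut, and the axes are right-handed (so a half turn about z gives the same grasp; the last joint's range is limited). The gripper opens to 95 mm and grips with 3 to 60 N. Pads are 20 mm wide; open, the fingers measure 119 mm over their backs; the gripper's body (75 mm by 180 mm) begins 59 mm behind the grasp point.
Start: joints at [-1.277, 0.491, 1.559, -0, 1.092, -0.106], TCP at [0.243, -0.576, 0.229] pointing down, gripper open.
Joint ranges: [-3.1, 3.1], [-0.84, 2.19], [0.05, 2.79], [-1.13, 4.28], [0.06, 2.93], [-2.69, 2.69]. Speed limits (rad/s): [2.22, 2.22, 2.79, 3.14, 3.14, 3.14].

INTERFACE

Orientations are given as a rotation vector (axis times angle).
In Python, from rig import bot gives the robot as it stands.
- The arm moves only by the tool servo_tool, never from a script. Its argument "targets" is a list of rows, each an object of numbers: "x", "y", "z": the shift along the world's x, y, z in mm; "twist": the turn about the world's z in rad. A call has 1 to 12 rows; each row shifts and turns the pose as measured when the row begins; what a row does not reach is not made up. A row lasts 1/8 s, in which the tool goes at most 62.5 mm and 10.7 degrees, less where a joint would pass 70% of its speed; a pose out of reach is approached as far as the arm can. A call is refused whole if a number of a shift passes 62.5 or a number of a turn 0.188, either way. A call with a gripper value outside its range is refused whole. "jaw" is the finger opening in mm, from 0 to 95.1, set as the call begins (left out, the last holds). The fingers move at their own pace and stop on an object; "squeeze" is the grip in N (left out, the last holds). Time passes only in rows, so rows that do not move let the fingers close. It gives the time, the measured TCP pose, the force and the opening at its end, in the units of the state.
- bot.state(): the state, without advancing time (a new reading comes with each control period).
- bot.read_camera(name): name is "scene" or "top" or "wrist"; returns a dict with "image" (420x560x3 uint8, blue, green, red), "intrinsics" (3x3 intrinsics, pixels), "R" (3x3) and "t" (3): a world point X has camera coordinates R X + t. Camera axes: x right, y down, z forward; pixel columns grow to the right and rows downward; lengths in m; the calibration is good to about 2 mm. A picture is of the moment at which its call begins. There is no depth.
- bot.hand_in(): hands the job in, once; it reports no verdict.
The state is a dict: "t": time; "qpos": joint angles; "joint_vel": joint speeds; "joint_efforts": joint torques, N m; "eef_pos": TCP position; "tool_rot": TCP orientation; "contact_force": force on the tool from outside, world axes, zero at the start; "torque": the same for the moment, N m; "gripper_width": finger opening in m.
Only numpy, scipy, OpenCV 4.12 (cv2) and the standard library are available. Lean on these libraries where they do the work, as an engineer would, in place of code of your own. Each camera call takes 0.05 s, during which the arm holds its last target.

## Working session

There is one attempt and no reset: what is moved stays moved. The work goes in short steps, Python scripts to look and compute and a tool call to move; the robot and the scene stay as the last step left them, time stands still between calls to the robot, and variables do not carry over. Pictures are saved under pics/ and viewed, and the job is handed in when it is done.

Besides the shell and the picture viewer there is one more tool, called as a command line: name --argument value ..., lists and objects as JSON in quotes. servo_tool: Moves the arm, as the interface text tells. Its arguments: {"type":"object","properties":{"targets":{"type":"array","items":{"type":"object","properties":{"x":{"type":"number"},"y":{"type":"number"},"z":{"type":"number"},"twist":{"type":"number"}}}},"jaw":{"type":"number"},"squeeze":{"type":"number"}},"required":["targets"]}

```bash
mkdir -p pics
python3 - <<'E'
from rig import bot
import cv2,pickle
s=bot.state();print(s)
d={}
for n in("scene","top"):
    c=bot.read_camera(n);d[n]=c;cv2.imwrite(f"pics/{n}0.png",c["image"]);print(n,c["intrinsics"],c["R"],c["t"])
pickle.dump(d,open("c0.pkl","wb"))
E
```

```text
{'t': 0.0, 'qpos': array([-1.27660131e+00,  4.91553555e-01,  1.55946106e+00,  2.38962732e-05,
        1.09168886e+00, -1.05570496e-01]), 'joint_vel': array([-0.00074031, -0.00109719, -0.00125171, -0.00024657,  0.00031501,
       -0.00029829]), 'joint_efforts': array([-7.83814467e-04, -6.12650299e+01, -2.58183038e+01,  6.92000147e-02,
        4.82342381e-02, -9.63497246e-05]), 'eef_pos': array([ 0.24322713, -0.57547983,  0.22806147]), 'tool_rot': array([-2.61767581e+00,  1.73574922e+00,  1.32298818e-03]), 'contact_force': array([-0.05318176,  0.28910793,  0.42543466]), 'torque': array([ 0.01226297, -0.01698118, -0.00163663]), 'gripper_width': 0.09516580506872141}
scene [[482.34829951   0.         276.68610074]
 [  0.         482.34829951 209.29425109]
 [  0.           0.           1.        ]] [[-0.73117289  0.68217994 -0.00409101]
 [ 0.45232261  0.48030105 -0.75147532]
 [-0.51067647 -0.55130883 -0.65974852]] [ 0.37966804 -0.1383514   1.17299451]
top [[454.31875256   0.         277.98550704]
 [  0.         454.31875256 204.50548885]
 [  0.           0.           1.        ]] [[ 0.01864536 -0.99982443 -0.00186082]
 [-0.98000117 -0.01790684 -0.19818437]
 [ 0.19811625  0.00551883 -0.98016299]] [0.00972283 0.55510055 0.85400826]
```

View pics/scene0.png

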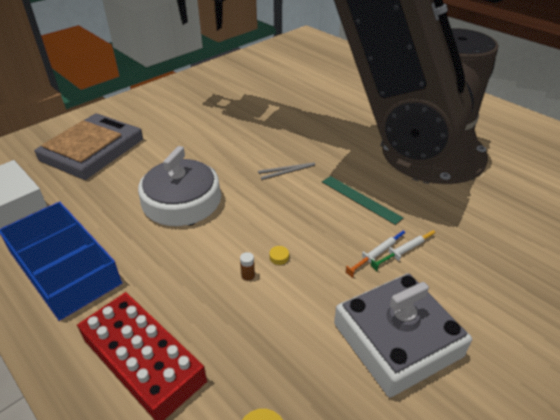

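View pics/top0.png

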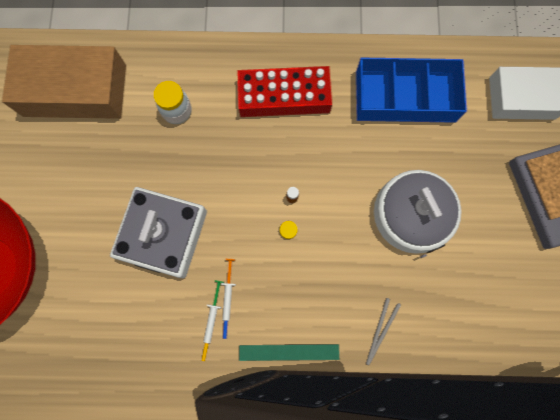

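The spinner is the round machine: its bar is near (432,203) in top and (175,161) in scene. Next I'll measure it.

```bash
cat > h.py <<'E'
import numpy as np
def ray(c,u,v,z):
    K,R,t=c["intrinsics"],c["R"],c["t"]
    d=R.T@np.linalg.solve(K,[u,v,1.]);o=-R.T@t
    return o+d*(z-o[2])/d[2]
def proj(c,X):
    p=c["intrinsics"]@(c["R"]@np.asarray(X)+c["t"]);return p[:2]/p[2]
E
python3 - <<'E'
import pickle,cv2,numpy as np
from h import *
d=pickle.load(open("c0.pkl","rb"))
a=d["top"]["image"][160:260,370:470];b=d["scene"]["image"][130:230,130:230]
cv2.imwrite("pics/crop0.png",np.hstack([cv2.resize(a,(400,400),interpolation=cv2.INTER_CUBIC),cv2.resize(b,(400,400),interpolation=cv2.INTER_CUBIC)]))
g=cv2.cvtColor(d["top"]["image"],cv2.COLOR_BGR2GRAY)[180:225,405:450]
for th in(150,175,195,210):
    n,l,st,ce=cv2.connectedComponentsWithStats((g>th).astype(np.uint8))
    for i in range(1,n):
        if st[i,4]>60:
            ys,xs=np.where(l==i);r=cv2.minAreaRect(np.c_[xs,ys].astype(np.float32))
            bx=cv2.boxPoints(r)+[405,180];W=np.array([ray(d["top"],*p,.126)[:2] for p in bx])
            print(th,st[i,4],r,W.round(4).tolist(),W.mean(0))
E
```

```text
150 209 ((26.700000762939453, 21.399999618530273), (31.752164840698242, 6.260990142822266), 63.43495178222656) [[0.5756, -0.2467], [0.5811, -0.2574], [0.5279, -0.2809], [0.5225, -0.2704]] [ 0.55178778 -0.26384413]
175 160 ((26.5, 21.500001907348633), (30.857738494873047, 4.919349670410156), 63.43495178222656) [[0.5752, -0.2478], [0.5796, -0.2562], [0.5279, -0.2791], [0.5236, -0.2708]] [ 0.5515823 -0.2634692]
195 117 ((26.63123893737793, 21.675601959228516), (29.53643798828125, 4.428315162658691), 64.53665161132812) [[0.5743, -0.2494], [0.5781, -0.257], [0.5281, -0.2779], [0.5245, -0.2704]] [ 0.55124453 -0.26370296]
```

View pics/crop0.png

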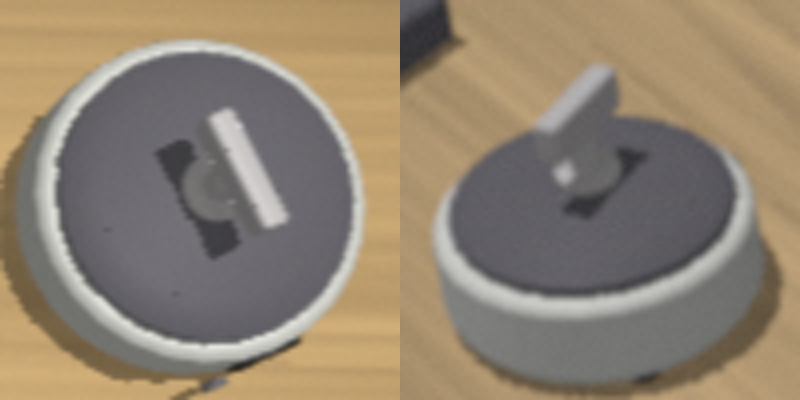

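Run:
```python
import pickle,cv2,numpy as np
from scipy.spatial.transform import Rotation as Ro
from h import *
from rig import bot
d=pickle.load(open("c0.pkl","rb"))
s=bot.state();R=Ro.from_rotvec(s["tool_rot"]).as_matrix();print(R.round(3),np.degrees(np.arctan2(R[1,0],R[0,0])))
c=np.array([.5515,-.2635]);th=np.radians(23)
u=np.array([np.cos(th),np.sin(th)]);v=np.array([-u[1],u[0]])
rows=[]
for n in("top","scene"):
    im=cv2.resize(d[n]["image"],None,fx=4,fy=4,interpolation=cv2.INTER_CUBIC)
    P=[]
    for z in(.126,.102):
        q=np.array([proj(d[n],[*(c+a*.03*u+b*.007*v),z]) for a,b in((1,1),(1,-1),(-1,-1),(-1,1))])
        P.append(q);cv2.polylines(im,[((q+.5)*4).astype(int)],True,(0,0,255) if z>.11 else (0,255,0),1)
    m=(P[0].mean(0)*4).astype(int);rows.append(im[m[1]-150:m[1]+150,m[0]-150:m[0]+150])
cv2.imwrite("pics/ov.png",np.hstack(rows))
print((c-s["eef_pos"][:2])*1000)
```

```text
[[ 0.389 -0.921 -0.   ]
 [-0.921 -0.389  0.001]
 [-0.001 -0.    -1.   ]] -67.09164841403927
[308.26934914 311.99835219]
```

View pics/ov.png

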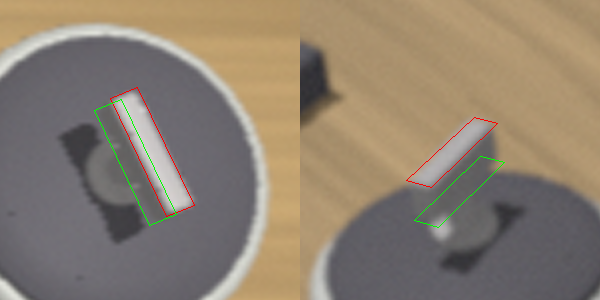

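The box model fits the bar in both views, at (0.5515, -0.2635) and 23°. The jaws already lie across the bar, so I'll move above it.

servo_tool --targets '[{"x": 38,"y": 39},{"x": 38,"y": 39},{"x": 38,"y": 39},{"x": 38,"y": 39},{"x": 38,"y": 39},{"x": 38,"y": 39},{"x": 38,"y": 39},{"x": 38,"y": 39},{"x": 0}]' --jaw 60

```text
invalid input
```

```bash
cat > look.py <<'E'
from rig import bot
import cv2,sys,numpy as np
from scipy.spatial.transform import Rotation as Ro
ims=[]
for n in sys.argv[2:]:
    ims.append(bot.read_camera(n)["image"])
im=np.hstack(ims)
if len(ims)>1: im=cv2.resize(im,(800,300))
cv2.imwrite(f"pics/{sys.argv[1]}.png",im)
s=bot.state();R=Ro.from_rotvec(s["tool_rot"]).as_matrix()
print(s["t"],s["eef_pos"],np.degrees(np.arctan2(R[1,0],R[0,0])),s["contact_force"],s["torque"],s["gripper_width"],s["qpos"])
E
python3 look.py w1 wrist top
```

```text
0.2 [ 0.24324653 -0.57559452  0.22829159] -67.09238893304048 [-0.26014764  1.36002489  0.96776562] [-0.04677141 -0.01848443 -0.02044445] 0.09488080732399563 [-1.27660831e+00  4.91323999e-01  1.55920706e+00 -2.13183510e-05
  1.09169377e+00 -1.05615373e-01]
```

View pics/w1.png

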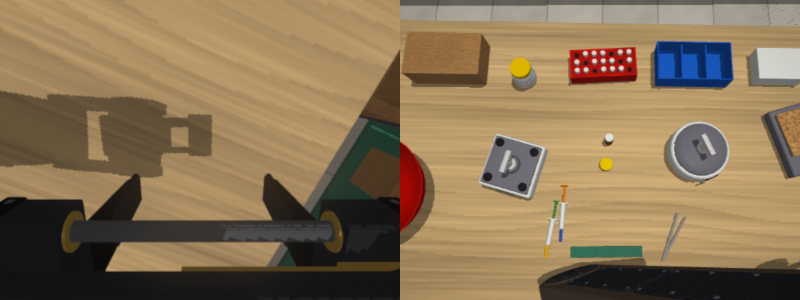

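Refused, possibly because each row needs all of its keys.

servo_tool --targets '[{"x": 38,"y": 39,"z": 0,"twist": 0},{"x": 38,"y": 39,"z": 0,"twist": 0},{"x": 38,"y": 39,"z": 0,"twist": 0},{"x": 38,"y": 39,"z": 0,"twist": 0},{"x": 38,"y": 39,"z": 0,"twist": 0},{"x": 38,"y": 39,"z": 0,"twist": 0},{"x": 38,"y": 39,"z": 0,"twist": 0},{"x": 38,"y": 39,"z": 0,"twist": 0},{"x": 0,"y": 0,"z": 0,"twist": 0}]' --jaw 60 --squeeze 50

```text
t: 1.32
eef_pos: [0.5545, -0.2528, 0.2268]
tool_rot: [-2.615, 1.739, 0.002]
contact_force: [-0.3, -0.2, -0.2]
gripper_width: 0.0602
```

servo_tool --targets '[{"x": -3,"y": -11,"z": -20,"twist": 0},{"x": 0,"y": 0,"z": -20,"twist": 0},{"x": 0,"y": 0,"z": -15,"twist": 0},{"x": 0,"y": 0,"z": 0,"twist": 0}]'

```text
t: 1.82
eef_pos: [0.5504, -0.2651, 0.1701]
tool_rot: [-2.616, 1.739, 0.003]
contact_force: [0.2, 0.3, 0.2]
gripper_width: 0.0601
```

```bash
python3 look.py w2 wrist scene
```

```text
1.925 [ 0.55097694 -0.2652203   0.17139941] -67.21822666060477 [-0.71617732 -0.84867736  0.11100235] [-0.00903347 -0.0052101  -0.06125617] 0.06011418745700765 [-5.56777708e-01  5.31994461e-01  1.65639238e+00  4.92753398e-04
  9.52668305e-01  6.16116151e-01]
```

View pics/w2.png

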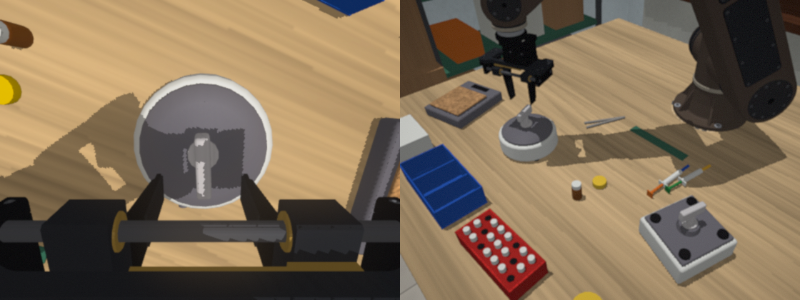

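The bar sits midway between the fingertips at about (203,165) and is square to the jaws, so I'll descend.

servo_tool --targets '[{"x": 0.5,"y": 1,"z": -22,"twist": 0},{"x": 0,"y": 0,"z": -20,"twist": 0},{"x": 0,"y": 0,"z": -15,"twist": 0},{"x": 0,"y": 0,"z": -5,"twist": 0},{"x": 0,"y": 0,"z": 0,"twist": 0}]'

```text
t: 2.55
eef_pos: [0.553, -0.2656, 0.1116]
tool_rot: [-2.616, 1.739, -0.012]
contact_force: [0.9, 0.2, 0.1]
gripper_width: 0.0596
```

servo_tool --targets '[{"x": -1,"y": 1,"z": -2,"twist": 0},{"x": 0,"y": 0,"z": 0,"twist": 0},{"x": 0,"y": 0,"z": 0,"twist": 0},{"x": 0,"y": 0,"z": 0,"twist": 0},{"x": 0,"y": 0,"z": 0,"twist": 0},{"x": 0,"y": 0,"z": 0,"twist": 0},{"x": 0,"y": 0,"z": 0,"twist": 0}]' --jaw 0 --squeeze 50

```text
t: 3.42
eef_pos: [0.5526, -0.2651, 0.1112]
tool_rot: [-2.616, 1.739, -0.016]
contact_force: [0.4, 0.1, -0.1]
gripper_width: 0.0138
```

```bash
python3 look.py w3 wrist scene
```

```text
3.525 [ 0.55261477 -0.26506591  0.11118637] -67.22573535619401 [ 0.78585453 -1.51689863 -0.70786453] [0.01768294 0.0123856  0.05612182] 0.014131127102590681 [-5.55032268e-01  6.04990471e-01  1.71073326e+00  1.95369948e-04
  8.15506537e-01  6.18119370e-01]
```

View pics/w3.png

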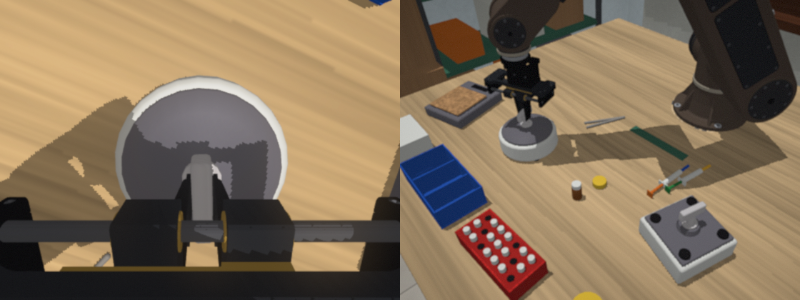

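The bar is gripped: opening 14 mm, about 50 N squeeze, and the bar is upright between the pads at (202,185). Now a small anticlockwise trial turn.

servo_tool --targets '[{"x": 0,"y": 0,"z": 0,"twist": 0.05},{"x": 0,"y": 0,"z": 0,"twist": 0.05},{"x": 0,"y": 0,"z": 0,"twist": 0.03}]'

```text
t: 3.9
eef_pos: [0.5526, -0.2651, 0.1112]
tool_rot: [-2.725, 1.561, -0.016]
contact_force: [0.4, -0.5, -0.2]
gripper_width: 0.0142
```

```bash
python3 look.py w4 wrist top
```

```text
4.0 [ 0.55257622 -0.2650698   0.11121137] -59.6424381341531 [-0.32114766 -1.07304369 -0.5778298 ] [-0.00847533 -0.07897699  0.04229909] 0.014305285330822672 [-0.55572346  0.60493371  1.71076701  0.00231214  0.81574869  0.48363196]
```

View pics/w4.png

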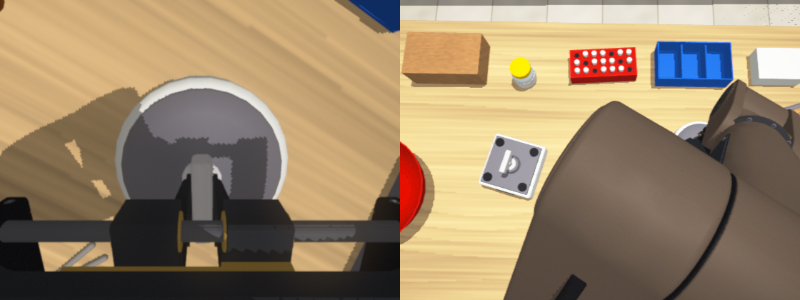

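It turned 0.13 rad freely and the bar followed the jaws, still upright in the wrist view. The tight stop is within 0.05 rad, so anticlockwise is the loose way. Carrying on.

servo_tool --targets '[{"x": 0,"y": 0,"z": 0,"twist": 0.13},{"x": 0,"y": 0,"z": 0,"twist": 0.13},{"x": 0,"y": 0,"z": 0,"twist": 0.13},{"x": 0,"y": 0,"z": 0,"twist": 0.13}]'

```text
t: 4.5
eef_pos: [0.5526, -0.2651, 0.1112]
tool_rot: [-3.036, 0.79, -0.015]
contact_force: [0.4, -0.5, -0.4]
gripper_width: 0.0144
```

```bash
python3 look.py w5 wrist scene
```

```text
4.6 [ 0.55253465 -0.26507635  0.11119714] -29.32567247318021 [0.41917257 0.03029182 0.28314697] [-0.08233547 -0.01507475  0.05105494] 0.014252146864899146 [-0.55781773  0.60546662  1.70963319  0.00893419  0.81875556 -0.05209099]
```

View pics/w5.png

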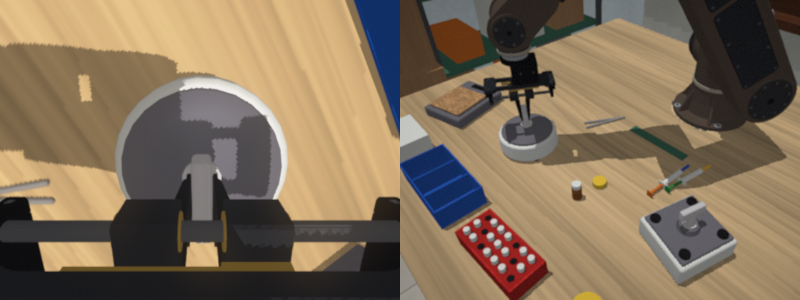

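The nut has turned 38° and the bar is still aligned with the jaws. I'll take it to about 65–70°.

servo_tool --targets '[{"x": 0,"y": 0,"z": 0,"twist": 0.13},{"x": 0,"y": 0,"z": 0,"twist": 0.13},{"x": 0,"y": 0,"z": 0,"twist": 0.13},{"x": 0,"y": 0,"z": 0,"twist": 0.12},{"x": 0,"y": 0,"z": 0,"twist": 0},{"x": 0,"y": 0,"z": 0,"twist": 0}]'

```text
t: 5.35
eef_pos: [0.5525, -0.2651, 0.1112]
tool_rot: [-3.136, 0.018, -0.012]
contact_force: [-0.2, -1.0, 0.2]
gripper_width: 0.0141
```

servo_tool --targets '[{"x": 0,"y": 0,"z": 0,"twist": 0},{"x": 0,"y": 0,"z": 0,"twist": 0},{"x": 0,"y": 0,"z": 0,"twist": 0},{"x": 0,"y": 0,"z": 0,"twist": 0},{"x": 0,"y": 0,"z": 0,"twist": 0}]' --jaw 60

```text
t: 5.98
eef_pos: [0.5524, -0.2647, 0.1111]
tool_rot: [-3.135, 0.026, -0.012]
contact_force: [0.1, 0.0, 0.2]
gripper_width: 0.0568
```

```bash
python3 look.py w6 wrist scene
```

```text
6.075 [ 0.55241973 -0.2647481   0.11117577] -0.9327911777925378 [-0.12133891 -0.44543341 -0.53441633] [ 0.00985578 -0.05514786 -0.00990373] 0.059211023262537 [-0.55865192  0.60648363  1.70744808  0.01271856  0.82452264 -0.55101576]
```

View pics/w6.png

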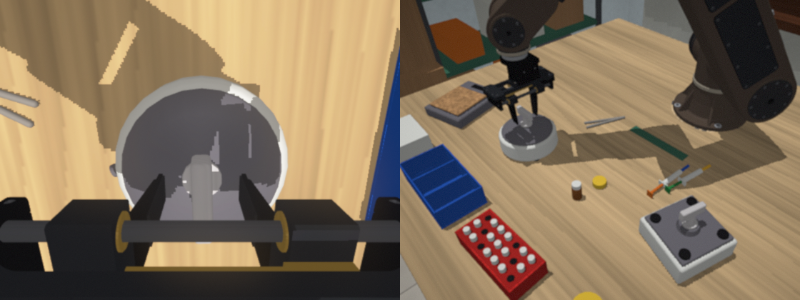

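The jaws are open and clear on both sides of the bar. I'll lift straight up, then move back.

servo_tool --targets '[{"x": 0,"y": 0,"z": 15,"twist": 0},{"x": 0,"y": 0,"z": 25,"twist": 0},{"x": 0,"y": 0,"z": 30,"twist": 0},{"x": 0,"y": 0,"z": 30,"twist": 0},{"x": -30,"y": -40,"z": 0,"twist": 0},{"x": -30,"y": -40,"z": 0,"twist": 0},{"x": -30,"y": -40,"z": 0,"twist": 0},{"x": -30,"y": -40,"z": 0,"twist": 0},{"x": -30,"y": -40,"z": 0,"twist": 0},{"x": -30,"y": -40,"z": 0,"twist": 0},{"x": 0,"y": 0,"z": 0,"twist": 0},{"x": 0,"y": 0,"z": 0,"twist": 0}]'

```text
t: 7.58
eef_pos: [0.3668, -0.5111, 0.2274]
tool_rot: [3.139, -0.023, 0.024]
contact_force: [-1.3, -0.5, 0.5]
gripper_width: 0.0598
```

```bash
python3 look.py w7 top scene
```

```text
7.675 [ 0.36732716 -0.51072844  0.22722982] -0.7596422891156688 [ 0.6660656   0.0858676  -0.45239831] [-0.03286637 -0.10952158 -0.00971997] 0.0605864964306392 [-1.05720175  0.49427223  1.5570516   0.0136657   1.08098526 -1.05030168]
```

View pics/w7.png

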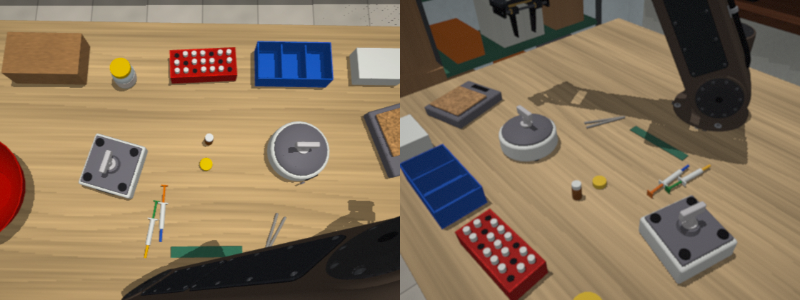

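The spinner bar, near (308,144) in the top view, now lies along world y: about 66° from its start at 23°. The shaker bar, near (104,161), looks unchanged and the arm is clear. Handing in.

Run:
```python
from rig import bot
print(abs(bot.state()["joint_vel"]).max())
print(bot.hand_in())
```

```text
0.009851860559081608
the job is handed in; nothing more can be done
None
```

The spinner's nut is loosened by about 66° (1.15 rad) anticlockwise and released; the job is handed in with about 8 s of the 35 s used.

- **Direction:** a small anticlockwise trial turned 0.13 rad, past the 0.05 rad at which the tight way stops, with the bar following the jaws. That made anticlockwise the loose way, so I never tried clockwise.
- **Last checks:** the final top and scene pictures show the spinner's bar turned from about 23° to about 90°. The shaker's bar looks unmoved. The arm stands well clear of everything, and the force reading is near zero. The 66° comes from how far the gripper turned, and the pictures agree by eye; I did not measure the final angle from the image.
- **Problems:** the first move call was refused because its rows left out some keys, so nothing moved. Grip height came out about 2 mm above plan, which did no harm.

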